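Empty the tipping boat into the tube discard box

TASK

Push the steel boat along its rails, level, through the slot in the cover plate of the discard box until it is fully in against the front stops, then push its upright lever forward to tip it about 40 degrees nose down inside, so that all three used microtubes drop into the box. Let the boat come level again and draw it back along the rails to its rear stops. The boat must not touch the edges of the slot at any time; leave the jar, bottle and timer alone.

Things in the scene. Friction and masses are not known exactly. Their poses are not given: they have to be found in the camera images.
- discard_box: fixed discard box with boat loader. Clear box behind a grey slotted cover plate; in front, on posts, two level rails run to the slot. Origin: on the bench (z 0) on the rails' mid-line, right below the boat's pin when fully in; x along the rails into the box, y left, z up. Clear box x 15 to 175, y +-75, lid top z 191, white tray inside. In front of the plate nothing of it rises above z 131 (mm)
- cover_plate: the grey upright cover plate of the discard box, fixed to it, 5 thick, 164 wide, 192 high, with one rectangular slot 76 wide and 48 high. Same origin and axes as discard_box; the slot spans y +-38 and z 96 to 144 (24 below and 24 above the boat's pin)
- slot (a point): centre of the slot, in the middle of the plate's thickness: x 12.5, y 0, z 120 mm in the discard box's frame
- boat: loose steel tipping boat, 0.3 kg, on the rails. Origin on the axis of its front cross pin (8 dia, 84 long), z 120 over the bench when level; x to the nose. Pan x 12 to 100, 60 wide, z -4 to 12, floor top z -1.5; rear bar at x -80 (8 dia); counterweight x -86 to -46, y +-22, z -24 to -4. Slides with about 1 N, 2 mm side play. Pitch is + nose down; tail-heavy, so it falls back level by itself (mm)
- rail_end (a point): middle of the two aluminium rails' rear end, on their sliding tops: (-206, 0, 116) mm in the box frame. Rails run from here to x 9, at y +-33 to +-49, outer lips to z 130. Steel stops at both ends, tops z 130 to 131: rear ones met by the boat's rear bar at boat x = -116, front ones by its pin at boat x = 0, with a small hook over each pin end
- boss (a point): centre of the rear face of the black rubber push boss, 16 dia, 14 long, on the rear of the boat's lever: (-79, 0, 14) mm in the boat's frame. Pushed here the boat slides level; pushed forward higher on the lever it may tip too early. Drawn back with a jerk high on the lever, its nose hops up; drawn low and slowly it stays level
- lever_top (a point): rounded top of the boat's upright flat lever: (-62, 0, 82) mm in the boat's frame. The lever is x -65 to -59, y +-12, from z 2 up. With the pin at the front stops, 1 to 2 N forward near the top tips the boat about its pin; tubes slide out at 15 to 25 degrees, and at about 48 degrees the pan's underside meets the slot's lower edge
- nose (a point): middle of the lower edge of the boat's open nose: (100, 0, -4) mm in the boat's frame
- tube_0: clear lying microtube, 40 long (its y), 21 over the lid (x), 14 high, 10 g; lies crosswise in the boat's pan; origin at the middle of its underside
- tube_1: clear lying microtube, 40 long (its y), 21 over the lid (x), 14 high, 10 g; lies crosswise in the boat's pan; origin at the middle of its underside
- tube_2: clear lying microtube, 40 long (its y), 21 over the lid (x), 14 high, 10 g; lies crosswise in the boat's pan; origin at the middle of its underside
- jar: bystander: white jar with blue screw cap, 63 dia, 53 high, right of the loader; origin at the centre of its underside
- amber_bottle: bystander: amber bottle with blue cap, 52 dia, 125 high, right of the discard box; origin at the centre of its underside
- timer: bystander: flat white lab timer, 66x58x19, right of the loader near the front; origin at the centre of its underside

How it is judged:
By the outcome, as a careful person would: the job done as asked, in the order asked, and still so for the second after the job is handed in, with the robot touching nothing.
It also fails if it takes over 58 s, if anything falls off the work surface, if the arm or the gripper's body presses on something with over 40 N, if the wrist force passes 120 N, or if a joint passes its speed limit or range.

ROBOT

A 6-joint arm with a two-finger parallel gripper is mounted at the origin on a cart in front of the work surface, level with it; the furniture and walls round the work are solid. World frame = base frame: x ahead of the robot, y to its left, z up, the work surface at z = 0. Lengths are in m, angles in rad, forces in N, time in s.
With the tool pointing down it reaches from about 0.35 to 0.775 m from the base axis. Payload 7.3 kg.
Tool frame: the origin (TCP) lies at the centre of the arm's flange, where the gripper is bolted on; the fingertips stand 178 mm ahead of it and the grasp point (between the pads) lies 159 mm ahead of it (robot.tips_ahead is the z of the fingertips in the tool frame, in m); z points along the fingers, y is the line along which they close (so a half turn about z gives the same grasp; the last joint's range is limited). The gripper opens to 92 mm and grips with 3 to 60 N. Pads are 19 mm wide; open, the fingers measure 130 mm over their backs; the gripper's body (75 mm by 190 mm) begins 47 mm behind the grasp point.
Start: joints at [-1.393, 0.342, 1.524, -0, 1.275, -0.146], TCP at [0.167, -0.498, 0.405] pointing down, gripper open.
Joint ranges: [-2.53, 2.53], [-0.77, 2.02], [0.04, 2.7], [-1, 4.14], [0.28, 2.66], [-3.11, 3.11]. Speed limits (rad/s): [2.57, 2.57, 3.14, 3.14, 3.14, 3.14].

INTERFACE

Orientations are given as a rotation vector (axis times angle).
In Python, from cell import robot, status, snapshot, nets gives the robot as it stands. Calls block until the motion is done:
- robot.goto(position, orientation): joint-space move of the TCP to a pose.
- robot.move_l(position, vel=0.15, rotation=None, max_force=None): straight line of the TCP; rotation=None keeps the orientation; vel is the mean speed in m/s. With max_force (N) it stops when the force on the tool has changed by that much, and returns True; else False.
- robot.movej(angles): joint-space move.
- robot.move_gripper(opening): opening from 0.0 (shut) to 1.0 (fully open); the grip force is fixed at half the most; returns when the fingers have stopped.
- robot.dwell(seconds).
- robot.solve_ik(position, orientation): joint angles nearest the present ones, or None.
- status.get_obs(): the state.
- snapshot(name): name is "side" or "top"; returns a dict with "color" (384x512x3 uint8, red, green, blue), "fx", "fy", "cx", "cy" (pixels), "dist_coeffs" ([k1, k2, p1, p2, k3] as OpenCV has them; the pictures are not rectified), "R" (3x3) and "t" (3): a world point X has camera coordinates R X + t. Camera axes: x right, y down, z forward; pixel columns grow to the right and rows downward; lengths in m; the calibration is good to about 2 mm. A picture is of the moment at which its call begins. There is no depth.
A pose or a line that the arm cannot do raises robot.PlanningError and nothing moves.
- robot.finish_job(): hands the job in; it is judged then, once.
Trained networks look in a picture, given as the dict that the camera call returned (one of the last four; its "shot" number tells which), for a name from the list of things; names that differ only in an ending like _2 or _b are one class to them, and where a whole thing is asked for, a point or a joint stands for the part that bears it (a point fixed in the world has none). Each returns a list of dicts, best first, with "confidence" (0 to 1); they miss things now and then, are a little off and sometimes report something else, mostly with a low value. They report only what shows in the picture. A call takes as long as a camera call.
- nets.search_frame(picture, label): "at" ([x, y, z] in m, in the coordinates of the camera as it stood for that picture, good to about 4 mm: the middle of the surface that is visible of it).
- nets.masks_of(picture, label): "region" (384x512 bool, what is visible of it).
The state is a dict: "t": time; "joint_positions": joint angles; "joint_velocities": joint speeds; "joint_efforts": joint torques, N m; "tool_pos": TCP position; "tcp_rot": TCP orientation; "force": force on the tool from outside, world axes, zero at the start; "moment": the same for the moment, N m; "finger_gap": opening from 0.0 (shut) to 1.0 (fully open); "grasp_force": force on a finger pad.
Only numpy, scipy, OpenCV 4.12 (cv2) and the standard library are available. Lean on these libraries where they do the work, as an engineer would, in place of code of your own. Each camera call takes 0.05 s, during which the arm holds its last target. There are 200 camera calls.

## Working session

There is one attempt and no reset: what is moved stays moved. The work goes in short steps, each a Python script; the robot and the scene stay as the last script left them, time stands still between calls to the robot, and variables do not carry over. Pictures are saved under pics/ and viewed, at most 14 in all, crops included, and the job is handed in when it is done.

```bash
mkdir -p pics; ls
python3 - <<'E'
from cell import robot, status, snapshot, nets
import cv2, numpy as np
for n in ("side","top"):
    p=snapshot(n); cv2.imwrite(f"pics/{n}0.png",cv2.resize(p["color"][:,:,::-1],(768,576)))
    R=np.array(p["R"]);t=np.array(p["t"]); print(n,"cam at",(-R.T@t).round(3), "axis",R[2].round(2),p["fx"],p["dist_coeffs"])
    for l in ["slot","rail_end","boss","lever_top","nose","boat","cover_plate","discard_box","tube_0","jar","amber_bottle","timer"]:
        for d in nets.search_frame(p,l)[:4]:
            if d["confidence"]>.3: print(l,round(d["confidence"],2),(R.T@(np.array(d["at"])-t)).round(4))
print(status.get_obs())
E
```

```text
pics
side cam at [0.32  0.563 0.588] axis [ 0.25 -0.81 -0.53] 456.2908162191721 [0.01274983 0.         0.         0.         0.        ]
slot 0.6 [ 0.6551 -0.0517  0.1141]
rail_end 0.61 [ 0.654  -0.0559  0.1128]
boss 0.74 [ 0.529  -0.0959  0.1239]
boss 0.74 [ 0.5584 -0.1052  0.131 ]
lever_top 0.81 [ 0.5286 -0.094   0.1263]
nose 0.83 [ 0.5308 -0.0953  0.1257]
boat 0.88 [ 0.5302 -0.0979  0.1245]
boat 0.34 [ 0.6079 -0.0987  0.1324]
cover_plate 0.85 [ 0.6446 -0.0629  0.1351]
discard_box 0.78 [ 0.6611 -0.0507  0.1123]
tube_0 0.67 [ 0.5859 -0.1079  0.1281]
tube_0 0.54 [ 0.5588 -0.106   0.1288]
tube_0 0.52 [ 0.6081 -0.1013  0.1313]
jar 0.75 [ 0.5207 -0.3619  0.0454]
amber_bottle 0.65 [ 0.6361 -0.323   0.0826]
timer 0.92 [ 0.4273 -0.3083  0.0163]
top cam at [ 0.46  -0.147  1.018] axis [ 0.08 -0.01 -1.  ] 358.8873181850415 [-0.11345513  0.          0.          0.          0.        ]
slot 0.91 [ 0.6781 -0.0992  0.1912]
rail_end 0.79 [ 0.6778 -0.1014  0.1923]
boss 0.56 [ 0.5441 -0.101   0.1161]
lever_top 0.91 [ 0.5459 -0.097   0.1228]
nose 0.58 [ 0.5407 -0.0955  0.116 ]
boat 0.73 [ 0.5467 -0.0
[... 633 characters left out ...]
ositions': array([-1.39298635e+00,  3.41993946e-01,  1.52408445e+00, -2.83059147e-06,
        1.27541585e+00, -1.46021738e-01]), 'joint_velocities': array([-4.34999922e-05, -1.75441994e-04,  1.62811172e-03,  6.72260984e-04,
       -2.32186167e-03, -5.28857354e-04]), 'joint_efforts': array([ 3.09641391e-04, -4.31135952e+01, -2.44474983e+01,  7.18280976e-02,
        4.82987997e-02, -2.49941917e-05]), 'tool_pos': array([ 0.16706636, -0.49771262,  0.40474909]), 'tcp_rot': array([ 3.10040402e+00,  5.06439361e-01, -1.79647862e-06]), 'force': array([-0.05471471,  0.19410684,  0.43447124]), 'moment': array([ 0.01609162, -0.01857854, -0.02751992]), 'grasp_force': 0.0, 'finger_gap': 1.000888736155183}
```

View pics/side0.png

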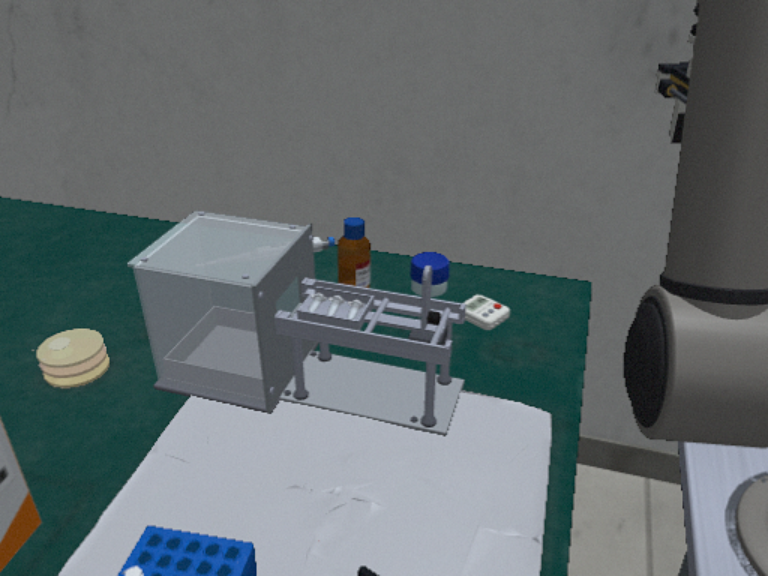

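View pics/top0.png

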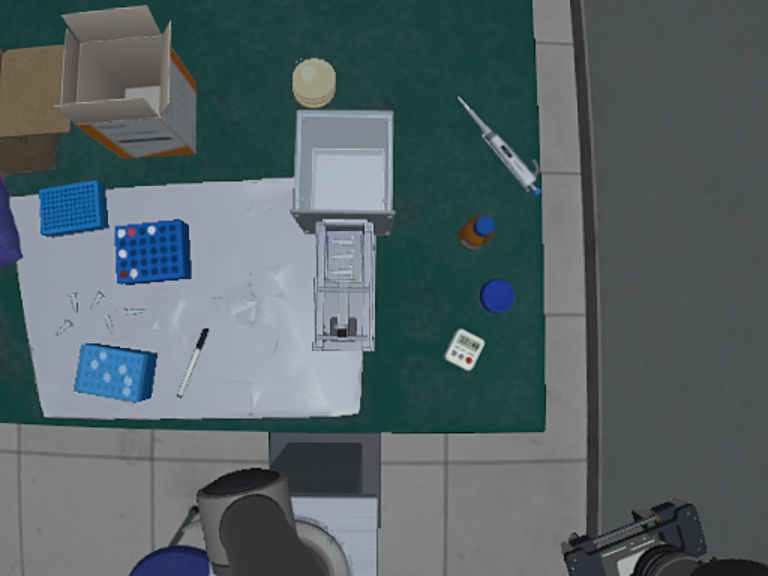

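Run:
```python
from cell import snapshot
import cv2, numpy as np, pickle
P={n:snapshot(n) for n in("top","side")}; pickle.dump(P,open("p0.pkl","wb"))
for n,(x0,y0,w,h) in {"top":(185,65,85,175),"side":(80,135,240,160)}.items():
    s=3.3
    im=P[n]["color"][y0:y0+h,x0:x0+w,::-1]
    im=cv2.resize(im,None,fx=s,fy=s,interpolation=cv2.INTER_CUBIC)
    cv2.imwrite(f"pics/{n}crop.png",im)
```

```text
(no output)
```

View pics/topcrop.png

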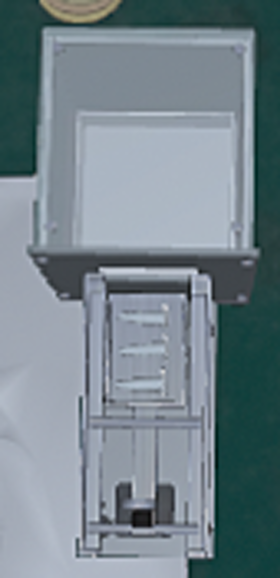

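View pics/sidecrop.png

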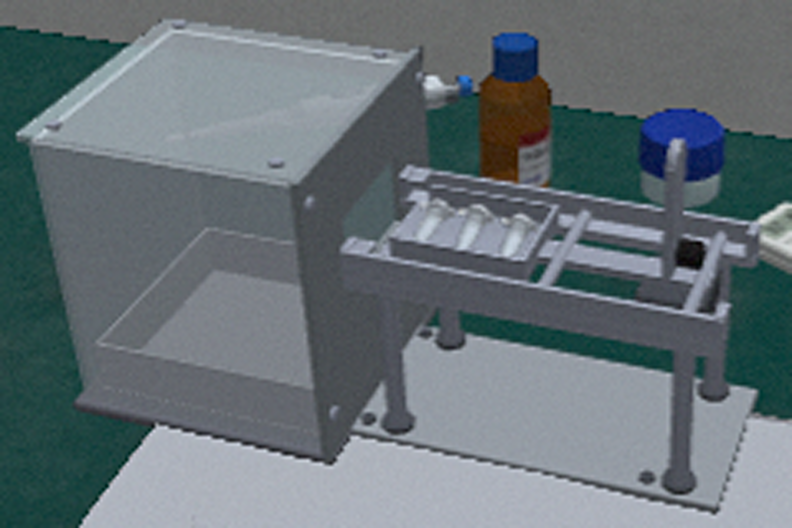

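```bash
cat > h.py <<'E'
import cv2, numpy as np
def proj(p,X):
    R=np.array(p["R"],float);t=np.array(p["t"],float)
    K=np.array([[p["fx"],0,p["cx"]],[0,p["fy"],p["cy"]],[0,0,1]])
    return cv2.projectPoints(np.array(X,float).reshape(-1,1,3),cv2.Rodrigues(R)[0],t,K,np.array(p["dist_coeffs"],float))[0][:,0]
def b2w(q,X):
    X=np.atleast_2d(X)/1000.; c,s=np.cos(q[2]),np.sin(q[2])
    return np.c_[q[0]+c*X[:,0]-s*X[:,1], q[1]+s*X[:,0]+c*X[:,1], X[:,2]]
def boat(bx,X,pitch=0):  # boat frame -> box frame (mm)
    X=np.atleast_2d(np.array(X,float)); c,s=np.cos(pitch),np.sin(pitch)
    return np.c_[bx+c*X[:,0]+s*X[:,2], X[:,1], 120-s*X[:,0]+c*X[:,2]]
E
python3 - <<'E'
import pickle, numpy as np, cv2
from h import *
from scipy.optimize import least_squares
P=pickle.load(open("p0.pkl","rb"))
C={"top":((185,65),[((175,75,191),(43,28)),((175,-75,191),(253,29)),((10,82,192),(28,251)),((10,-82,192),(259,252)),((-206,49,130),(77,556)),((-206,-49,130),(213,556)),((9,49,130),(85,275))]),
"side":((80,135),[((175,75,191),(20,137)),((175,-75,191),(170,20)),((10,82,192),(298,186)),((10,82,0),(333,462)),((10,-82,192),(421,48)),((-206,49,130),(727,318)),((9,49,130),(343,240)),((-206,-49,130),(757,228))])}
def res(q,ns=("top","side")):
    return np.concatenate([(proj(P[n],b2w(q,[a for a,_ in C[n][1]]))-(np.array([b for _,b in C[n][1]])/3.3+C[n][0])).ravel() for n in ns])
for ns in(("top","side"),("top",),("side",)):
    f=least_squares(lambda q:res(q,ns),[.64,-.1,0],loss="soft_l1"); print(ns,f.x.round(4),np.abs(f.fun).mean().round(2)); 
    if len(ns)==2: q=f.x; print(f.fun.reshape(-1,2).round(1).tolist())
np.save("q.npy",q)
for bx in(-116,):
  print("nets check: boss, lever top",b2w(q,boat(bx,[(-79,0,14),(-62,0,82)])).round(4))
ims=[]
for n,(x0,y0,w,h) in {"top":(185,65,85,175),"side":(80,135,240,160)}.items():
    s=3.3; im=cv2.resize(P[n]["color"][y0:y0+h,x0:x0+w,::-1],None,fx=s,fy=s,interpolation=cv2.INTER_CUBIC)
    def L(pts,c):
        u=((proj(P[n],b2w(q,pts))-[x0,y0])*s).round().astype(int); cv2.polylines(im,[u],True,c,1)
    L([(175,75,191),(175,-75,191),(15,-75,191),(15,75,191)],(0,0,255))
    L([(10,82,192),(10,-82,192),(10,-82,0),(10,82,0)],(0,0,255))
    L([(10,38,96),(10,-38,96),(10,-38,144),(10,38,144)],(0,255,255))
    for e in(1,-1): L([(-206,e*49,130),(9,e*49,130)],(255,0,255))
    b=lambda X,c:L(boat(-116,X),c)
    b([(0,42,0),(0,-42,0)],(0,255,0)); b([(12,30,12),(100,30,12),(100,-30,12),(12,-30,12)],(0,255,0)); b([(-62,12,2),(-62,12,82),(-62,-12,82),(-62,-12,2)],(0,255,0)); b([(-80,42,0),(-80,-42,0)],(0,255,0)); b([(-79,8,14),(-79,-8,14)],(0,255,255))
    ims.append(cv2.copyMakeBorder(im,0,max(0,580-im.shape[0]),0,0,cv2.BORDER_CONSTANT)[:577])
o=np.hstack(ims); k=800/o.shape[1]
cv2.imwrite("pics/ov_top.png",ims[0]);cv2.imwrite("pics/ov.png",cv2.resize(o,None,fx=k,fy=k,interpolation=cv2.INTER_AREA))
E
```

```text
('top', 'side') [ 6.353e-01 -1.023e-01  5.000e-04] 0.82
[[0.5, 0.9], [-0.9, 0.9], [0.4, 0.2], [0.3, 0.2], [1.1, -0.3], [-0.4, -0.1], [-0.2, -1.2], [1.3, -1.1], [-0.8, -0.2], [0.3, -0.4], [-0.3, 2.6], [-0.2, -0.1], [-0.7, 0.6], [-1.4, 3.6], [1.3, -2.2]]
('top',) [ 0.6355 -0.102  -0.0008] 0.52
('side',) [ 0.6352 -0.1027  0.0018] 1.05
nets check: boss, lever top [[ 0.4403 -0.1024  0.134 ]
 [ 0.4573 -0.1024  0.202 ]]
```

View pics/ov.png

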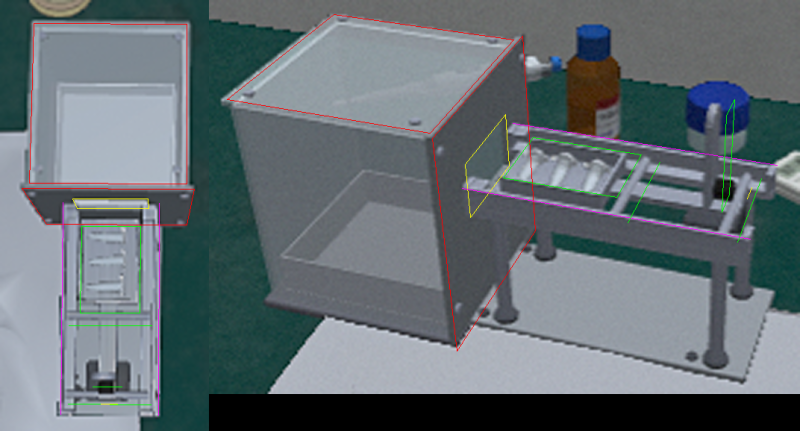

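```bash
cat >> h.py <<'E'
from scipy.spatial.transform import Rotation as Ro
def rot(tilt,flip=1):  # tool tilted forward by tilt deg from straight down, closing along y
    s,c=np.sin(np.radians(tilt)),np.cos(np.radians(tilt))
    yaw=Ro.from_euler("z",np.load("q.npy")[2])
    return yaw*Ro.from_matrix(np.array([[flip*c,0,s],[0,-flip,0],[flip*s,0,-c]]))
def tcp(tip_box,r): # TCP putting tip centre at box point (mm)
    return b2w(np.load("q.npy"),tip_box)[0]-.178*r.as_matrix()[:,2]
E
python3 - <<'E'
import pickle
from h import *
from cell import robot
from scipy.optimize import least_squares
P=pickle.load(open("p0.pkl","rb")); q=np.load("q.npy")
T=lambda b:(proj(P["top"],b2w(q,boat(b,[(0,0,4),(-80,0,4),(100,0,12)])))-[185,65])*3.3
S=lambda b:(proj(P["side"],b2w(q,boat(b,[(-62,0,82),(-62,0,82)])))-[80,135])*3.3
for b in(-116,-106,-98,-90): print(b,T(b)[:,1].round(),S(b)[0].round())
for tilt in(35,40,45,50):
  for fl in(1,-1):
    r=rot(tilt,fl); o=[]
    for X in[(-230,0,200),(-206,0,134),(-85,0,134),(-70,0,190),(0,0,215),(-178,0,135),(-230,0,160)]:
        j=robot.solve_ik(tcp(X,r),r.as_rotvec()); o.append(None if j is None else np.round(j,2).tolist())
    print(tilt,fl,[x is not None for x in o],o[0],o[3])
E
```

```text
-116 [436. 542. 303.] [699. 144.]
-106 [422. 528. 290.] [680. 141.]
-98 [412. 518. 280.] [665. 139.]
-90 [401. 507. 269.] [650. 137.]
35 1 [True, True, True, True, True, True, True] [-0.75, -0.08, 2.3, 0.78, 0.59, 0.24] [-0.46, 0.23, 1.99, 0.63, 0.44, 0.6]
35 -1 [True, True, True, True, True, True, False] [-0.75, -0.08, 2.3, 0.78, 0.59, -2.91] [-0.46, 0.23, 1.99, 0.63, 0.44, -2.54]
40 1 [True, True, True, True, True, True, True] [-0.82, -0.09, 2.37, 1.01, 0.59, -0.04] [-0.48, 0.22, 2.06, 0.96, 0.37, 0.26]
40 -1 [True, True, True, True, True, True, True] [-0.82, -0.09, 2.37, 1.01, 0.59, 3.1] [-0.48, 0.22, 2.06, 0.96, 0.37, -2.88]
45 1 [True, True, True, True, True, True, True] [-0.89, -0.08, 2.44, 1.25, 0.62, -0.34] [-0.51, 0.22, 2.13, 1.39, 0.36, -0.19]
45 -1 [True, True, True, True, True, True, True] [-0.89, -0.08, 2.44, 1.25, 0.62, 2.81] [-0.51, 0.22, 2.13, 1.39, 0.36, 2.96]
50 1 [True, True, True, True, True, True, True] [-0.98, -0.06, 2.51, 1.46, 0.69, -0.61] [-0.54, 0.24, 2.2, 1.79, 0.41, -0.61]
50 -1 [True, True, True, True, True, True, True] [-0.98, -0.06, 2.51, 1.46, 0.69, 2.53] [-0.54, 0.24, 2.2, 1.79, 0.41, 2.53]
```

Run:
```python
from h import *
from cell import robot,status,snapshot
import cv2
r=rot(45); rv=r.as_rotvec()
o=status.get_obs; q=np.load("q.npy")
def tip():
    s=o(); X=s["tool_pos"]+.178*Ro.from_rotvec(s["tcp_rot"]).as_matrix()[:,2]
    return ((X-[q[0],q[1],0])*1000).round(1), s["force"].round(2), round(s["t"],2)
robot.goto(tcp((-228,0,195),r),rv)
robot.move_gripper(0.0); print(tip())
robot.move_l(tcp((-222,0,129),r)); print(tip())
print(robot.move_l(tcp((-120,0,129),r),vel=.05,max_force=8),tip())
for n in("side","top"):
    cv2.imwrite(f"pics/{n}1.png",snapshot(n)["color"][:,:,::-1])
a=cv2.imread("pics/side1.png")[120:300,60:360];b=cv2.imread("pics/top1.png")[60:330,150:330]
a=cv2.resize(a,None,fx=1.6,fy=1.6);b=cv2.resize(b,None,fx=1.6,fy=1.6);c=np.zeros((432,768,3),np.uint8);c[:288,:480]=a;c[:432,480:768]=b
cv2.imwrite("pics/c1.png",c)
```

```text
(array([-2.28e+02, -1.00e-01,  1.95e+02]), array([-0.07,  0.05, -0.28]), 4.52)
(array([-2.219e+02, -1.000e-01,  1.290e+02]), array([ 0.09, -0.37, -0.75]), 5.19)
False (array([-1.201e+02, -1.000e-01,  1.290e+02]), array([-0.82, -0.47, -0.55]), 7.38)
```

View pics/c1.png

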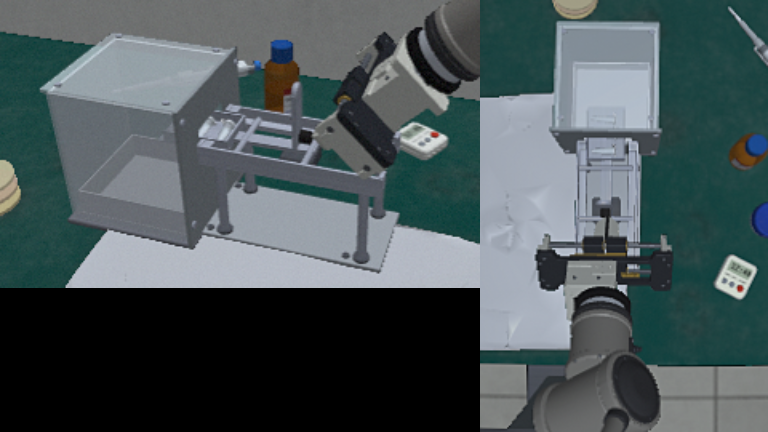

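```bash
cat >> h.py <<'E'
from cell import robot,status,snapshot
def tip():
    q=np.load("q.npy"); s=status.get_obs(); X=s["tool_pos"]+.178*Ro.from_rotvec(s["tcp_rot"]).as_matrix()[:,2]
    return ((X-[q[0],q[1],0])*1000).round(1), s["force"].round(2), round(s["t"],2)
def pic(name,f=1.6):
    im={n:snapshot(n)["color"][:,:,::-1] for n in("side","top")}
    a=cv2.resize(im["side"][100:300,60:340],None,fx=f,fy=f);b=cv2.resize(im["top"][60:330,150:330],None,fx=f,fy=f)
    c=np.zeros((b.shape[0],a.shape[1]+b.shape[1],3),np.uint8);c[:a.shape[0],:a.shape[1]]=a;c[:,a.shape[1]:]=b
    cv2.imwrite(f"pics/{name}.png",c)
E
python3 - <<'E'
from h import *
r=rot(45)
print(robot.move_l(tcp((-95,0,129),r),vel=.05,max_force=8),tip())
print(robot.move_l(tcp((-75,0,129),r),vel=.015,max_force=4),tip())
dx=-79-tip()[0][0]; np.save("dx.npy",dx); print("dx",dx)
robot.dwell(.2); pic("c2")
E
```

```text
False (array([-94.8,   0.2, 129. ]), array([-0.64,  0.66, -0.72]), 8.13)
True (array([-87. ,   0.3, 128.2]), array([-1.84,  0.71,  0.36]), 8.85)
dx 8.0
```

View pics/c2.png

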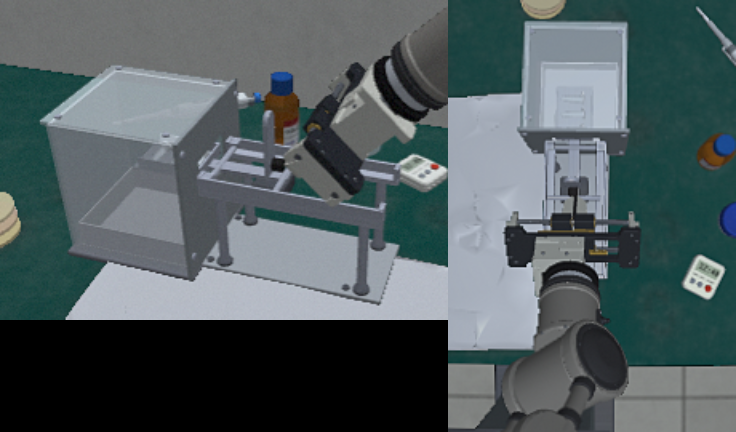

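Run:
```python
from h import *
r=rot(45); print(tip())
print(robot.move_l(tcp((-70,0,129),r),vel=.015,max_force=7),tip())
robot.dwell(.1); dx=-79-tip()[0][0]; print(tip(),dx)
import pickle
q=np.load("q.npy"); p=snapshot("side"); im=p["color"][:,:,::-1]
x0,y0,s=150,120,4.5; im=cv2.resize(im[y0:y0+110,x0:x0+120],None,fx=s,fy=s,interpolation=cv2.INTER_CUBIC)
for b,c in((0,(0,255,0)),(-6,(0,0,255))):
    for L in([(-62,12,2),(-62,12,82),(-62,-12,82)],[(0,42,0),(0,-42,0)],[(12,30,-4),(100,30,-4),(100,-30,-4)]):
        cv2.polylines(im,[((proj(p,b2w(q,boat(b,L)))-[x0,y0])*s).round().astype(int)],False,c,1)
cv2.imwrite("pics/d.png",im)
```

```text
(array([-87.3,   0.2, 128. ]), array([-0.78,  1.04,  0.9 ]), 9.15)
True (array([-86.6,   0.6, 127.3]), array([-3.64, -0.2 ,  2.05]), 9.54)
(array([-86.7,   0.6, 127.2]), array([-2.47,  0.2 ,  2.7 ]), 9.64) 7.700000000000003
```

View pics/d.png

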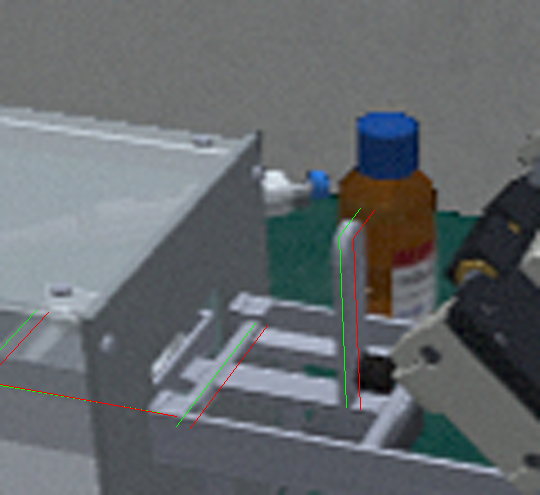

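```bash
cat >> h.py <<'E'
def arc(th,h=70,dx=7.7,dz=6.7,back=0):
    c,s=np.cos(np.radians(th)),np.sin(np.radians(th))
    return (-65*c+h*s-dx-back, 0, 120+65*s+h*c-dz)
E
python3 - <<'E'
from h import *
r=rot(45)
robot.move_l(tcp((-105,0,130),r)); robot.move_l(tcp(arc(0,back=20),r))
robot.move_l(tcp(arc(0,back=1),r),vel=.05); print(tip())
for th in(8,16,24,32,38):
    print(th,robot.move_l(tcp(arc(th),r),vel=.05,max_force=10),tip())
pic("c3")
E
```

```text
(array([-74.3,   0.3, 182.3]), array([-0.88, -0.07, -0.06]), 11.07)
8 False (array([-63.3,   0.2, 190.8]), array([-1.39,  0.37, -0.  ]), 11.51)
16 False (array([-5.180e+01,  1.000e-01,  1.976e+02]), array([-0.84, -0.46,  0.35]), 11.93)
24 False (array([-3.950e+01,  2.000e-01,  2.028e+02]), array([-1.45, -0.62,  1.4 ]), 12.34)
32 False (array([-2.650e+01,  1.000e-01,  2.063e+02]), array([-1.58, -0.34,  1.78]), 12.76)
38 False (array([-1.640e+01,  1.000e-01,  2.079e+02]), array([-0.64, -0.62,  2.85]), 13.11)
```

View pics/c3.png

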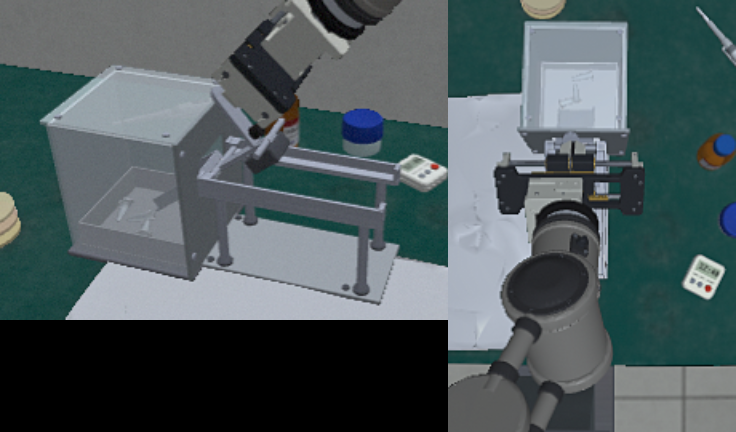

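Run:
```python
from h import *
r=rot(45)
robot.move_l(tcp(arc(40),r),vel=.03,max_force=10); robot.dwell(.8)
x0,y0=85,180; p=snapshot("side"); a=cv2.resize(p["color"][y0:y0+110,x0:x0+130,::-1],None,fx=3.3,fy=3.3,interpolation=cv2.INTER_CUBIC)
for th in(32,24,16,8,0): robot.move_l(tcp(arc(th),r),vel=.06)
robot.move_l(tcp(arc(0,back=25),r),vel=.1); robot.dwell(.2); print(tip())
p=snapshot("side"); b=cv2.resize(p["color"][130:240,130:250,::-1],None,fx=3.0,fy=3.3,interpolation=cv2.INTER_CUBIC)
cv2.imwrite("pics/e.png",np.hstack([a,b])[:,:800])
```

```text
(array([-9.780e+01, -1.000e-01,  1.829e+02]), array([-0.19,  0.65,  0.29]), 16.79)
```

View pics/e.png

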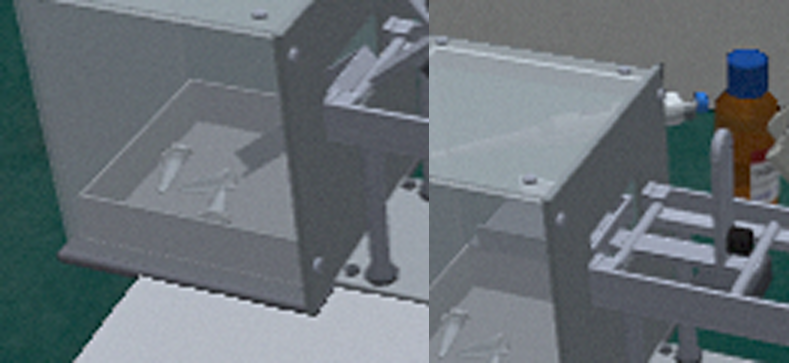

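Run:
```python
from h import *
r=rot(45)
robot.move_gripper(.36); robot.move_l(tcp((-98,0,180),r))
print(robot.move_l(tcp((-58,0,140),r),vel=.08,max_force=8),tip())
robot.move_gripper(0.0); s=status.get_obs(); print(s["finger_gap"],s["grasp_force"],tip())
print(robot.move_l(tcp((-70,0,140),r),vel=.02,max_force=12),tip())
pic("c4")
```

```text
False (array([-5.870e+01,  1.000e-01,  1.395e+02]), array([-0.28, -0.16, -0.22]), 18.68)
0.2571891939376809 30.000423789024353 (array([-58.9,   0.3, 139.6]), array([-2.72,  2.05,  2.55]), 19.01)
False (array([-70.7,   0.3, 139.5]), array([-0.78,  4.93,  3.41]), 19.76)
```

View pics/c4.png

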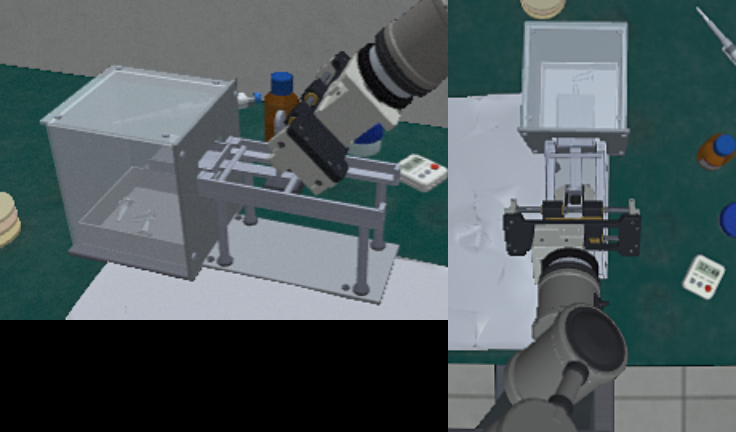

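Run:
```python
from h import *
r=rot(45)
print(robot.move_l(tcp((-160,.8,140),r),vel=.04,max_force=15),tip())
print(robot.move_l(tcp((-182,.8,140),r),vel=.015,max_force=5),tip())
```

```text
False (array([-160.3,    1.1,  139.5]), array([4.06, 5.39, 2.71]), 22.26)
True (array([-173.7,    1.1,  139.9]), array([ 5.51,  1.9 , -2.86]), 23.19)
```

Run:
```python
from h import *
r=rot(45)
print(robot.move_l(tcp((-180,.8,139.8),r),vel=.01,max_force=8),tip())
robot.move_gripper(.36); robot.dwell(.1); print(tip())
robot.move_l(tcp((-220,.8,183),r),vel=.08); robot.dwell(.2); print(tip())
import pickle
q=np.load("q.npy"); p=snapshot("side"); im=p["color"][:,:,::-1]
x0,y0,s=150,120,4; im=cv2.resize(im[y0:y0+130,x0:x0+180],None,fx=s,fy=s,interpolation=cv2.INTER_CUBIC)
for L in([(-62,12,2),(-62,12,82),(-62,-12,82)],[(0,42,0),(0,-42,0)],[(12,30,12),(100,30,12),(100,-30,12)],[(-80,42,0),(-80,-42,0)]):
    cv2.polylines(im,[((proj(p,b2w(q,boat(-116,L)))-[x0,y0])*s).round().astype(int)],False,(0,255,0),1)
cv2.imwrite("pics/g.png",im)
```

```text
True (array([-176.2,    0.7,  140.9]), array([ 6.35,  0.34, -4.24]), 23.68)
(array([-176.4,    1.8,  140.9]), array([-0.24,  0.03,  0.13]), 24.21)
(array([-219.7,    2. ,  183. ]), array([-0.96,  0.66, -0.3 ]), 25.32)
```

View pics/g.png

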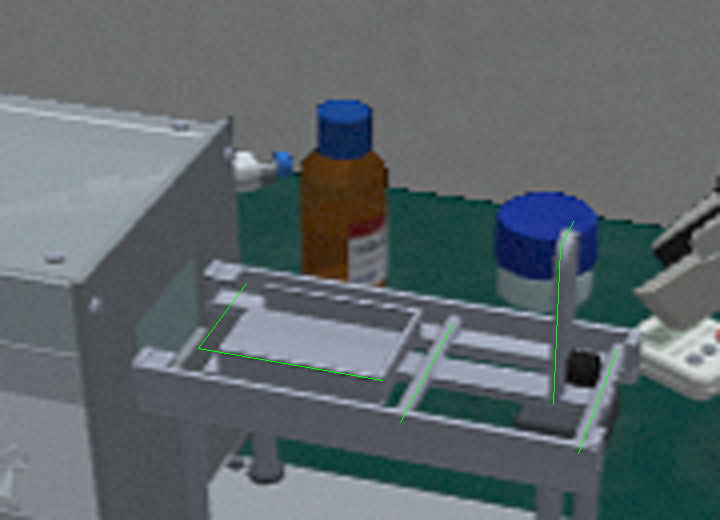

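Run:
```python
from h import *
robot.move_l(tcp((-228,0,215),rot(45))); robot.dwell(.3); print(robot.finish_job())
```

```text
the job is handed in; nothing more can be done
None
```

The job is handed in: the boat went in level to the front stops and was tipped 40 degrees, the pictures show all three tubes in the tray, and the boat is back level and empty at its rear stops. I saw no contact with the slot edges, the jar, bottle and timer were left alone, and it took about 26 s of the 58 s.

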